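# Lay the rinsing bottle down in its folding rest

## Task

Using only your fingers, tip the tall white-and-green rinsing bottle over onto the blue folding cradle that it stands in front of, and keep pushing it down slowly until the cradle sits fully down on its rubber stops and the bottle lies on its side in it, landing gently. Only push the bottle: do not lift or carry it, and leave the other things on the counter where they are. Finish clear of everything.

Things in the scene. Friction and masses are not known exactly. Their poses are not given: they have to be found in the camera images.
- rest: Folding bottle rest, fixed, 100 mm wide. Origin on the counter below its hinge axis; x points level the way the bottle is to fall, z up. The hinge axis runs along y, 30 mm above the origin. On the -x side a cream step (x -85 to 0 mm, top 30 mm above the counter) carries the bottle; on the +x side two black rubber stops (x 175 mm) on a low plate are where the cradle ends when folded down.
- cradle (a joint): Angle of the blue cradle about the hinge, rad: 0 = upright right behind the bottle, 1.571 = folded fully down on the stops, its face level and 30 mm above the counter. Starts at 0.15 to 0.45. Stiff hinge (0.9 N m friction, no spring): it stays where it is left, even under the bottle, and must be pushed all the way; 3 to 9 N on the bottle 120 to 145 mm from its foot is enough.
- pad (a point): Point on the middle line of the cradle's face, 100 mm from the hinge axis; z runs up the board, x into it. The cradle is a blue board 190 mm long, 88 mm wide, 12 mm thick behind its face, whose lower end lies on the hinge axis, with cheeks 22 mm high, 78 mm apart, and between them two black rubber ribs 7 mm high, in which the bottle nests centred, its side about at the face.
- bottle: Loose closed round bottle, white with a wide green band and green cap, 0.25 to 0.49 kg, 215 mm tall: straight body 70 mm in diameter up to 160 mm, then shoulder and 38 mm cap. Origin: centre of its underside; z along its axis to the cap. Starts upright on the step, its far side within 2 mm of the hinge, about which it tips; past about 0.33 rad it goes over by itself and leans on the cradle.
- bottle_center (a point): Centre of the bottle, half-way up its axis (107.5 mm above its underside); axes as the bottle's.
- drops_a: Bystander: amber drops bottle, 32 mm in diameter, 70 mm tall, beside the rest; origin at the centre of its underside.
- drops_b: Bystander: red drops bottle, 32 mm in diameter, 70 mm tall, beside the rest; origin at the centre of its underside.
- ointment: Bystander: low amber jar with white cap, 48 mm in diameter, 45 mm tall, beside the rest; origin at the centre of its underside.
- canister: Bystander: steel canister with lid knob, 88 mm in diameter, 125 mm tall, at a side of the counter; origin at the centre of its underside.
- swab_jar: Bystander: white ceramic jar with lid knob, 86 mm in diameter, 118 mm tall, at a side of the counter; origin at the centre of its underside.
- cup: Bystander: blue plastic cup, 68 mm in diameter, 80 mm tall, at the left; origin at the centre of its underside.
- otoscope: Bystander: black hand-held otoscope lying flat, about 160 mm long, 28 mm thick, at the right; origin under its middle, x along its handle to the head.
Mind the look-alikes: they are no part of the job. There is more than one size of the bottle; the one meant has the size given above.

How it is judged:
By the outcome, as a careful person would: the job done as asked, in the order asked, and still so for the second after the job is handed in, with the robot touching nothing.
It also fails if it takes over 45 s, if anything falls off the work surface, if the arm or the gripper's body presses on something with over 40 N, if the wrist force passes 120 N, or if a joint passes its speed limit or range.

## Robot

A 6-joint arm with a two-finger parallel gripper is mounted at the origin on the work surface. World frame = base frame: x ahead of the robot, y to its left, z up, the work surface at z = 0. Lengths are in m, angles in rad, forces in N, time in s.
With the tool pointing down it reaches from about 0.275 to 0.75 m from the base axis. Payload 10.2 kg.
Tool frame: the origin (TCP) lies midway between the tips of the shut fingers; the grasp point (between the pads) lies 19 mm behind it; z points along the fingers, y is the line along which they close (so a half turn about z gives the same grasp; the last joint's range is limited). The gripper opens to 85 mm and grips with 20 to 120 N. Pads are 22 mm wide; open, the fingers measure 114 mm over their backs; the gripper's body (76 mm by 85 mm) begins 54 mm behind the grasp point. The pads swing forward as they close: fully open they stand 13 mm farther back than shut.
Start: joints at [-1.522, 0.313, 1.498, -0, 1.331, -0.223], TCP at [0.141, -0.506, 0.194] pointing down, gripper open.
Joint ranges: [-2.94, 2.94], [-0.97, 2.17], [0.19, 2.56], [-1.23, 4.37], [0.02, 3.11], [-2.88, 2.88]. Speed limits (rad/s): [2.39, 2.39, 3.01, 3.14, 3.14, 3.14].

## Interface

Orientations are given as a 3x3 rotation matrix whose columns are the frame's x, y, z axes.
In Python, from workcell import readout, camera, camera_model, order gives the robot as it stands.
- The arm moves only by the tool arm_command, never from a script. Its argument "moves" is a list of rows, each a list of 4 numbers: the shift along the tool's x, y, z in m, then the turn about the tool's z in degrees. In form: [[x, y, z, roll], ...]. A call has 1 to 10 rows; each row shifts and turns the commanded pose from where the row before left it, along the tool's axes as they then stand; what a row does not reach is not made up. A row lasts 1/10 s, in which the tool goes at most 50 mm and 8.59 degrees, less where a joint would pass 70% of its speed; a pose out of reach is approached as far as the arm can. A call with a gripper value outside its range is refused whole. "fingers" is the opening, from 0 (shut) to 1 (fully open), set as the call begins (left out, the last holds). The fingers move at their own pace and stop on an object; the grip force is fixed at half the most. Time passes only in rows, so rows that do not move let the fingers close. It gives the time, the measured TCP pose, the force, the opening and the grip force at its end, in the units of the state.
- readout.read_state(): the state, without advancing time (a new reading comes with each control period).
- camera(name): name is "scene" or "side" or "wrist"; returns (picture, depth): 400x640x3 uint8, blue, green, red; 400x640 float32, m along the optical axis (not along the pixel's ray), 0 where there is no reading.
- camera_model(name): a dict with "mtx" (3x3 intrinsics, pixels), "R" (3x3) and "t" (3): a world point X has camera coordinates R X + t. Camera axes: x right, y down, z forward; pixel columns grow to the right and rows downward; lengths in m; the calibration is good to about 2 mm. A picture is of the moment at which its call begins: read the wrist's pose just before it. camera_model takes no time and is no camera call; for the wrist camera it gives the pose at the moment of the call.
- order.close_job(): hands the job in; it is judged then, once.
The state is a dict: "clock": time; "joint_positions": joint angles; "qd": joint speeds; "tau": joint torques, N m; "tcp_pos": TCP position; "eef_rot": TCP orientation; "ft_force": force on the tool from outside, world axes, zero at the start; "moment": the same for the moment, N m; "width": opening from 0.0 (shut) to 1.0 (fully open); "grasp_force": force on a finger pad.
Only numpy, scipy, OpenCV 4.12 (cv2) and the standard library are available. Lean on these libraries where they do the work, as an engineer would, in place of code of your own. Each camera call takes 0.05 s, during which the arm holds its last target. There are 200 camera calls.

## Working session

There is one attempt and no reset: what is moved stays moved. The work goes in short steps, Python scripts to look and compute and a tool call to move; the robot and the scene stay as the last step left them, time stands still between calls to the robot, and variables do not carry over. Pictures are saved under pics/ and viewed, at most 10 in all, crops included, and the job is handed in when it is done.

Besides the shell and the picture viewer there is one more tool, called after "Call:" by a JSON object that holds its "op" and its "data". arm_command: Moves the arm, as the interface text tells. Its arguments: {"type":"object","properties":{"moves":{"type":"array"},"fingers":{"type":"number"}},"required":["moves"]}

```bash
mkdir -p pics; ls
python3 - <<'E'
from workcell import readout, camera, camera_model
import cv2, numpy as np
print(readout.read_state())
for n in("scene","side"):
    p,d=camera(n); cv2.imwrite(f"pics/{n}0.png",p); np.savez(f"{n}0.npz",p=p,d=d,**camera_model(n))
    m=camera_model(n); print(n,-m["R"].T@m["t"],m["R"][2],m["mtx"][0,0])
E
```

```text
pics
{'clock': 0.0, 'joint_positions': array([-1.52238664e+00,  3.13426845e-01,  1.49841379e+00,  3.29331587e-06,
        1.33098690e+00, -2.23400567e-01]), 'qd': array([-0.00069331, -0.00051868,  0.00242184, -0.00039948, -0.00042181,
       -0.00076427]), 'tau': array([ 7.26265607e-04, -4.12262785e+01, -2.59743673e+01, -9.79528522e-05,
        4.11902263e-03,  3.96661136e-06]), 'tcp_pos': array([ 0.14092423, -0.50543104,  0.19335572]), 'eef_rot': array([[ 9.63286684e-01,  2.68474879e-01, -5.65617522e-05],
       [ 2.68474743e-01, -9.63285934e-01,  1.23359367e-03],
       [ 2.76703771e-04, -1.20348976e-03, -9.99999238e-01]]), 'ft_force': array([0.67895628, 0.42115666, 0.23091712]), 'moment': array([-0.08533688,  0.0022325 , -0.05609382]), 'grasp_force': 0.0, 'width': 0.9979893546760766}
scene [1.18485765 0.80640804 1.15710456] [-0.4495773  -0.54597666 -0.70695809] 473.67398251631874
side [0.24160067 0.77608043 0.66002566] [ 0.27973446 -0.7776849  -0.56298742] 407.0494386135543
```

View pics/scene0.png

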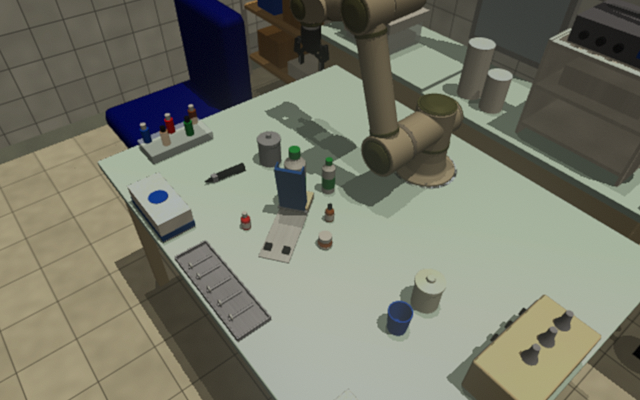

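View pics/side0.png

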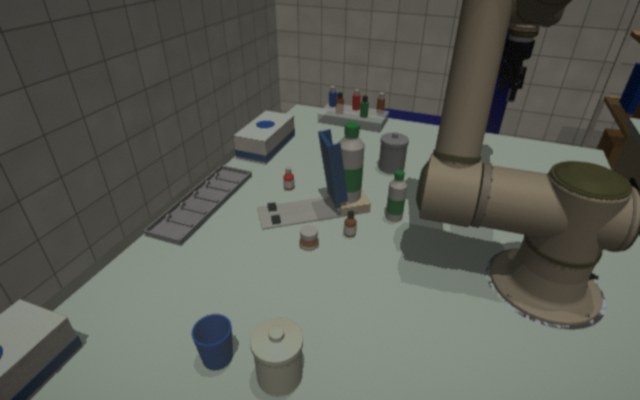

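Scene: the tall bottle's cap is at about (294,153), the blue cradle at (291,188), and the stops at (268,246) and (287,250). The small look-alike bottle is at (328,175) and the canister at (269,150). In the side view the tall bottle's cap is at (352,130), the small bottle is at (398,195) and the stops are at (272,207) and (276,219). Next I'll measure them.

```bash
cat > h.py <<'E'
import numpy as np, cv2
def pts(f):
    z=np.load(f); d=z["d"]; K=z["mtx"]; v,u=np.mgrid[:400,:640]
    P=np.stack([(u-K[0,2])/K[0,0]*d,(v-K[1,2])/K[1,1]*d,d],-1)
    W=(P-z["t"])@z["R"]; W[d==0]=np.nan
    return z["p"],W
E
python3 - <<'E'
from h import *
np.set_printoptions(precision=4,suppress=True)
for n in("scene","side"):
    p,W=pts(n+"0.npz"); hsv=cv2.cvtColor(p,cv2.COLOR_BGR2HSV)
    H,S,V=hsv[...,0].astype(int),hsv[...,1],hsv[...,2]
    ok=(W[...,2]>0.004)&(W[...,2]<.4)&(np.hypot(W[...,0]-.3,W[...,1])<.9)
    roi=np.zeros((400,640),bool)
    if n=="scene": roi[120:270,190:350]=1
    else: roi[100:260,230:430]=1
    for name,m in dict(green=(H>50)&(H<80)&(S>120),blue=(H>105)&(H<130)&(S>90),dark=(V<45)).items():
        k,l,st,c=cv2.connectedComponentsWithStats((m&ok&roi).astype(np.uint8))
        for i in range(1,k):
            if st[i,4]<12: continue
            q=W[l==i]; print(n,name,c[i].round(),st[i,4],"med",np.median(q,0),"lo",np.percentile(q,3,0),"hi",np.percentile(q,97,0))
    # all objects: cluster of height > 8mm
    k,l,st,c=cv2.connectedComponentsWithStats((ok&roi&(W[...,2]>.015)).astype(np.uint8))
    for i in range(1,k):
        if st[i,4]<30: continue
        q=W[l==i]; print(n,"OBJ",c[i].round(),st[i,4],"lo",np.percentile(q,2,0),"hi",np.percentile(q,98,0))
    # blue board plane
    b=W[(H>105)&(H<130)&(S>90)&ok&roi]; 
    b=b[np.linalg.norm(b-np.median(b,0),axis=1)<.12]
    cc=b.mean(0); w,v=np.linalg.eigh(np.cov((b-cc).T)); print(n,"plane",cc,v[:,0],np.sqrt(w))
E
```

```text
scene green [191. 128.] 37 med [ 0.6063 -0.6655  0.0668] lo [ 0.5975 -0.6768  0.0472] hi [ 0.6159 -0.6591  0.0999]
scene green [294. 149.] 69 med [ 0.5029 -0.1361  0.2437] lo [ 0.4865 -0.1527  0.2401] hi [ 0.5173 -0.1206  0.2473]
scene green [329. 160.] 30 med [ 0.3685 -0.1235  0.1395] lo [ 0.3409 -0.1555  0.1107] hi [ 0.3784 -0.1148  0.1442]
scene blue [288. 170.] 113 med [ 0.5565 -0.0983  0.2151] lo [ 0.5131 -0.1446  0.1821] hi [ 0.5832 -0.0636  0.2193]
scene blue [192. 224.] 22 med [ 0.8322 -0.265   0.0193] lo [ 0.8252 -0.2689  0.0099] hi [ 0.8401 -0.2607  0.032 ]
scene dark [231. 171.] 178 med [ 0.5938 -0.4086  0.0217] lo [ 0.5447 -0.4212  0.009 ] hi [ 0.6437 -0.3986  0.0283]
scene dark [210. 180.] 19 med [ 0.6752 -0.418   0.0172] lo [ 0.6686 -0.4242  0.0102] hi [ 0.6888 -0.4151  0.0228]
scene dark [329. 206.] 14 med [ 0.4604 -0.0112  0.0656] lo [ 0.4516 -0.0188  0.0616] hi [ 0.4671 -0.0046  0.07  ]
scene dark [268. 247.] 13 med [ 0.695  -0.0275  0.0174] lo [ 0.6813 -0.0346  0.0135] hi [ 0.703  -0.0221  0.0202]
scene OBJ [198. 132.] 396 lo [ 0.5349 -0.7345  0.0169] hi [ 0.6263 -0
[... 2170 characters left out ...]
8214 -0.4876  0.0175] hi [ 0.9343 -0.263   0.0885]
side OBJ [394. 170.] 1685 lo [ 0.346  -0.4094  0.0178] hi [ 0.4688 -0.1043  0.1412]
side OBJ [424. 192.] 642 lo [0.2695 0.0128 0.1581] hi [0.3028 0.0841 0.2624]
side OBJ [240. 176.] 87 lo [ 0.829  -0.1818  0.0153] hi [ 0.8982 -0.0611  0.0204]
side OBJ [288. 177.] 176 lo [ 0.6778 -0.1638  0.0161] hi [ 0.7061 -0.1411  0.0712]
side OBJ [271. 205.] 49 lo [ 0.6773 -0.0489  0.0152] hi [ 0.7039 -0.025   0.021 ]
side OBJ [275. 217.] 54 lo [ 0.6404 -0.0016  0.0155] hi [0.6673 0.0259 0.0212]
side OBJ [308. 235.] 334 lo [0.5184 0.0448 0.0161] hi [0.5576 0.0844 0.0474]
side plane [ 0.5246 -0.0809  0.1567] [ 0.8165  0.5455 -0.1892] [0.0087 0.0215 0.0531]
```

Run:
```python
from h import *
np.set_printoptions(precision=4,suppress=True)
def circ(q):
    (x,y),r=cv2.minEnclosingCircle(q[:,:2].astype(np.float32)); return x,y,r
for n in("scene","side"):
    p,W=pts(n+"0.npz")
    near=lambda x,y,r:np.hypot(W[...,0]-x,W[...,1]-y)<r
    q=W[near(.502,-.136,.035)&(W[...,2]>.241)]; print(n,"captop",len(q),circ(q),np.median(q[:,2]))
    # bottle body (below shoulder) circle fit
    q=W[near(.502,-.136,.042)&(W[...,2]>.06)&(W[...,2]<.18)]
    hsv=cv2.cvtColor(p,cv2.COLOR_BGR2HSV); H=hsv[...,0]; 
    m=near(.502,-.136,.042)&(W[...,2]>.06)&(W[...,2]<.18)&~((H>100)&(H<130)&(hsv[...,1]>60))
    q=W[m]
    from scipy.optimize import least_squares
    f=least_squares(lambda c:np.hypot(q[:,0]-c[0],q[:,1]-c[1])-.035,[.502,-.136],loss="soft_l1",f_scale=.002); print(" body",len(q),f.x,"rms",np.sqrt(np.mean(f.fun**2)))
    s=[]
    for x,y in((.6915,-.0372),(.6545,.0125)):
        q=W[near(x,y,.022)&(W[...,2]>.0165)]; s.append(cv2.minAreaRect(q[:,:2].astype(np.float32))); print(" stop",len(q),s[-1],np.median(q[:,2]))
    a,b=np.array(s[0][0]),np.array(s[1][0]); e=b-a; mid=(a+b)/2
    print(" yaw stops",np.degrees(np.arctan2(-e[0],e[1])),"mid",mid,"yaw to bottle",np.degrees(np.arctan2(*(mid-f.x)[::-1])),np.linalg.norm(mid-f.x))
    # step (cream, z~30mm)
    th=np.radians(36.5);c,s_=np.cos(th),np.sin(th); o=mid-.175*np.array([c,s_])
    L=np.stack([(W[...,0]-o[0])*c+(W[...,1]-o[1])*s_,-(W[...,0]-o[0])*s_+(W[...,1]-o[1])*c,W[...,2]],-1)
    q=L[(abs(L[...,2]-.03)<.003)&(abs(L[...,0]+.04)<.07)&(abs(L[...,1])<.07)]; print(" hinge o",o,"step lo/hi",np.percentile(q,2,0),np.percentile(q,98,0))
    q=L[(H>100)&(H<130)&(hsv[...,1]>60)&(abs(L[...,0])<.15)&(abs(L[...,1])<.06)&(L[...,2]>.15)]; i=q[:,2].argmax(); print(" blue top",q[i],"y range",np.percentile(q[:,1],[2,98]), "angle",np.arctan2(q[i,0],q[i,2]-.03))
    for nm,(x,y) in dict(canister=(.44,-.36),small=(.368,-.123)).items():
        q=W[near(x,y,.09 if nm[0]=='c' else .03)&(W[...,2]>.05)]; print(" ",nm,np.percentile(q,1,0),np.percentile(q,99,0))
```

```text
scene captop 69 (0.5033661127090454, -0.13684777915477753, 0.020172812044620514) 0.2439677903089354
 body 26 [ 0.5036 -0.1379] rms 0.0004803394989736901
 stop 24 ((0.6920590400695801, -0.03636784106492996), (0.024302173405885696, 0.020519986748695374), 35.112274169921875) 0.01750468861549985
 stop 21 ((0.6574630737304688, 0.01235225424170494), (0.02343476563692093, 0.022044025361537933), 36.53645706176758) 0.018056923010266842
 yaw stops 35.37842545426458 mid [ 0.6748 -0.012 ] yaw to bottle 36.323229304774145 0.2124800028700289
 hinge o [ 0.5341 -0.1161] step lo/hi [-0.0818 -0.0335  0.0272] [0.0118 0.0506 0.0326]
 blue top [0.0206 0.0441 0.2206] y range [-0.0395  0.0451] angle 0.10740979012196321
  canister [ 0.3962 -0.4276  0.0506] [ 0.4784 -0.3449  0.1225]
  small [ 0.3531 -0.1402  0.0521] [ 0.3936 -0.1023  0.1439]
side captop 93 (0.5030087828636169, -0.13716641068458557, 0.02091388776898384) 0.24507596445113614
 body 721 [ 0.5023 -0.1394] rms 0.0014799311170070307
 stop 43 ((0.6910595893859863, -0.03781883418560028), (0.021954765543341637, 0.024384791031479836), 26.58600616455078) 0.01856802534182092
 stop 50 ((0.6540939211845398, 0.011446095071732998), (0.022072790190577507, 0.0271100215613842), 36.589622497558594) 0.018422938207779852
 yaw stops 36.88252775128359 mid [ 0.6726 -0.0132] yaw to bottle 36.54860536653778 0.21197301016281173
 hinge o [ 0.5319 -0.1173] step lo/hi [-0.0839 -0.0109  0.0273] [0.0082 0.0521 0.0326]
 blue top [0.037  0.0431 0.2192] y range [-0.0406  0.0467] angle 0.19306872253274374
  canister [ 0.3913 -0.4259  0.0507] [ 0.4728 -0.3465  0.124 ]
  small [ 0.3445 -0.1343  0.0504] [ 0.3889 -0.103   0.1431]
```

Call:
{"op": "arm_command", "data": {"moves": [[0.037,-0.0225,0,0],[0.037,-0.0225,0,0],[0.037,-0.0225,0,0],[0.037,-0.0225,0,0],[0.037,-0.0225,0,0],[0.037,-0.0225,0,0],[0.037,-0.0225,0,0],[0.037,-0.0225,0,0],[0.037,-0.0225,0,0],[0.03,-0.02,0,0]], "fingers": 0}}

```text
clock: 1.1
tcp_pos: [0.432, -0.1921, 0.1937]
eef_rot: [[0.963, 0.269, -0.0], [0.269, -0.963, 0.0], [-0.0, -0.0, -1.0]]
ft_force: [0.9, -0.7, -0.3]
width: -0.001
grasp_force: 0.0
```

Call:
{"op": "arm_command", "data": {"moves": [[0,0,0,-7],[0,0,0,-7],[0,0,0,-6.7],[0,0,0,0],[0,0,0,0]]}}

```text
clock: 1.6
tcp_pos: [0.4308, -0.1939, 0.1937]
eef_rot: [[0.808, 0.589, -0.0], [0.589, -0.808, 0.0], [-0.0, -0.0, -1.0]]
ft_force: [0.3, 0.3, 0.2]
width: -0.006
grasp_force: 0.0
```

```bash
cat > st.py <<'E'
from workcell import readout
import numpy as np
np.set_printoptions(precision=4,suppress=True)
def rel(yaw=36.3,o=(.5316,-.117)):
    s=readout.read_state(); th=np.radians(yaw);d=np.array([np.cos(th),np.sin(th)]);n=np.array([-d[1],d[0]])
    v=s["tcp_pos"][:2]-o; f=s["ft_force"]
    print("t",s["clock"],"tcp",s["tcp_pos"],"rest x,y",v@d,v@n,"z",s["tcp_pos"][2],"toolx yaw",np.degrees(np.arctan2(s["eef_rot"][1,0],s["eef_rot"][0,0])),"F along,lat,z",f[:2]@d,f[:2]@n,f[2],"w",s["width"],"tilt",s["eef_rot"][:2,2])
if __name__=="__main__": rel()
E
python3 st.py
```

```text
t 1.6 tcp [ 0.4308 -0.1939  0.1937] rest x,y -0.1267904945806703 -0.0023046310088811126 z 0.19373538016775155 toolx yaw 36.0898853014809 F along,lat,z 0.37180320662523747 0.0630863924881565 0.16307679560552651 w -0.005627905140069106 tilt [-0.0003  0.0003]
```

Call:
{"op": "arm_command", "data": {"moves": [[0.008,-0.001,0.008,0],[0.01,-0.001,0.0075,0],[0.01,0,0,0],[0.008,0,0,0],[0.006,0,0,0],[0.001,0,0,0],[0,0,0,0]]}}

```text
clock: 2.3
tcp_pos: [0.4645, -0.1668, 0.1785]
eef_rot: [[0.806, 0.592, 0.0], [0.592, -0.806, -0.0], [-0.0, 0.0, -1.0]]
ft_force: [-0.1, 0.7, 0.2]
width: -0.002
grasp_force: 0.0
```

```bash
python3 st.py
python3 - <<'E'
import numpy as np
from workcell import camera
import cv2
p,d=camera("side"); cv2.imwrite("pics/side1.png",cv2.resize(p[80:260,230:470],None,fx=3,fy=3,interpolation=cv2.INTER_CUBIC))
th=np.linspace(0,1.571,14); s=.148-.008*th/1.571
x=s*np.sin(th)-.0705*np.cos(th)-.011; z=.03+s*np.cos(th)+.07*np.sin(th)
for a in zip(th,x,z,np.r_[np.diff(x),0]*100,-np.r_[np.diff(z),0]*100): print("%.3f x %.4f z %.4f  per row mm: %.2f %.2f"%a)
E
```

```text
t 2.3 tcp [ 0.4645 -0.1668  0.1785] rest x,y -0.08358852093719103 -0.0004220935965170541 z 0.17847605501387628 toolx yaw 36.29076011170896 F along,lat,z 0.29684768436977393 0.6445535910776325 0.1755503521952398 w -0.001513254857095782 tilt [ 0.0001 -0.0002]
0.000 x -0.0815 z 0.1780  per row mm: 1.83 -0.67
0.121 x -0.0632 z 0.1847  per row mm: 1.89 -0.45
0.242 x -0.0443 z 0.1893  per row mm: 1.92 -0.22
0.363 x -0.0251 z 0.1915  per row mm: 1.93 0.01
0.483 x -0.0058 z 0.1914  per row mm: 1.91 0.24
0.604 x 0.0133 z 0.1890  per row mm: 1.86 0.46
0.725 x 0.0319 z 0.1844  per row mm: 1.79 0.68
0.846 x 0.0498 z 0.1777  per row mm: 1.69 0.88
0.967 x 0.0667 z 0.1689  per row mm: 1.57 1.07
1.088 x 0.0824 z 0.1582  per row mm: 1.42 1.24
1.208 x 0.0966 z 0.1457  per row mm: 1.26 1.40
1.329 x 0.1093 z 0.1317  per row mm: 1.08 1.53
1.450 x 0.1201 z 0.1164  per row mm: 0.89 1.64
1.571 x 0.1290 z 0.1000  per row mm: 0.00 -0.00
```

View pics/side1.png

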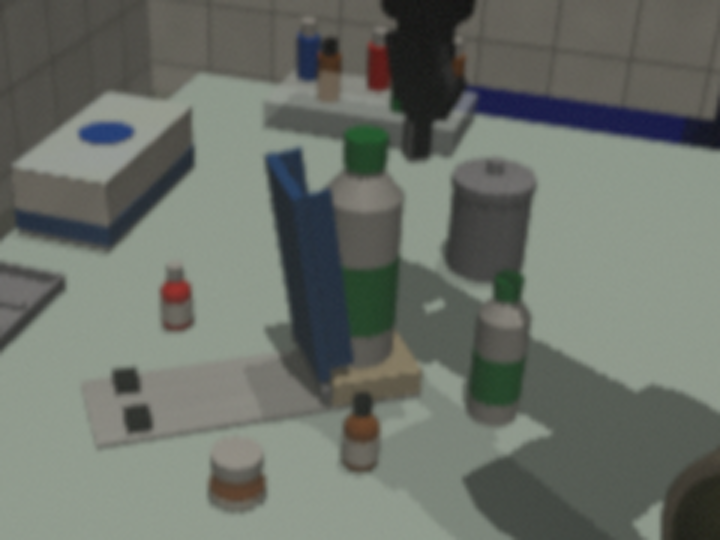

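The fingertips, at (415,158), appear higher than the bottle's shoulder, at (400,205). I'll project the TCP into this view to check, before touching the bottle.

Run:
```python
import numpy as np
from workcell import camera_model, readout
m=camera_model("side")
def pr(X):
    c=m["R"]@np.array(X)+m["t"]; q=m["mtx"]@c; return ((q[:2]/q[2]-[230,80])*3).round(),c[2].round(3)
t=readout.read_state()["tcp_pos"]; print("tcp",pr(t),"+73",pr(t+[0,0,.073]))
for z in(.03,.178,.19,.245): print(z,"bottle axis",pr([.503,-.138,z]),"near line",pr([.503-.035*.806,-.138-.035*.592,z]))
```

```text
tcp (array([412., 197.]), np.float64(1.067)) +73 (array([418., 118.]), np.float64(1.026))
0.03 bottle axis (array([352., 347.]), np.float64(1.139)) near line (array([388., 341.]), np.float64(1.147))
0.178 bottle axis (array([360., 204.]), np.float64(1.055)) near line (array([398., 199.]), np.float64(1.064))
0.19 bottle axis (array([360., 191.]), np.float64(1.049)) near line (array([398., 187.]), np.float64(1.057))
0.245 bottle axis (array([363., 132.]), np.float64(1.018)) near line (array([403., 127.]), np.float64(1.026))
```

Run:
```python
from h import *
from workcell import camera, camera_model
np.set_printoptions(precision=3,suppress=True,linewidth=150)
for n in("side","wrist"):
    p,d=camera(n); np.savez(f"{n}2.npz",p=p,d=d,**camera_model(n))
p,W=pts("side2.npz")
for v in range(108,158,3): print(v,(v-80)*3,W[v,368],W[v,370],p[v,369])
c=p[100:160,340:400]; cv2.imwrite("pics/crop2.png",np.hstack([cv2.resize(c,(540,540),interpolation=0)]))
```

```text
108 84 [ 0.465 -0.148  0.289] [ 0.462 -0.157  0.286] [29 31 30]
111 93 [ 0.465 -0.15   0.28 ] [ 0.46  -0.149  0.281] [29 32 29]
114 102 [ 0.465 -0.15   0.273] [ 0.456 -0.135  0.28 ] [27 30 28]
117 111 [ 0.462 -0.14   0.269] [ 0.455 -0.134  0.272] [30 31 29]
120 120 [ 0.464 -0.153  0.256] [ 0.456 -0.138  0.263] [27 28 28]
123 129 [ 0.464 -0.155  0.247] [ 0.46  -0.159  0.246] [32 33 32]
126 138 [ 0.463 -0.152  0.24 ] [ 0.459 -0.156  0.239] [32 35 34]
129 147 [ 0.462 -0.153  0.232] [ 0.458 -0.157  0.231] [30 33 32]
132 156 [ 0.465 -0.165  0.218] [ 0.46  -0.166  0.218] [53 55 52]
135 165 [ 0.567 -0.6    0.002] [ 0.559 -0.601  0.002] [136 148 138]
138 174 [ 0.56  -0.573  0.002] [ 0.553 -0.577  0.002] [139 153 142]
141 183 [ 0.554 -0.554 -0.   ] [ 0.547 -0.556  0.   ] [140 153 143]
144 192 [ 0.547 -0.526  0.002] [ 0.54  -0.528  0.002] [139 152 141]
147 201 [ 0.541 -0.506  0.   ] [ 0.535 -0.509  0.   ] [139 152 142]
150 210 [ 0.535 -0.482  0.001] [ 0.529 -0.487 -0.   ] [140 153 143]
153 219 [ 0.529 -0.461  0.001] [ 0.521 -0.457  0.004] [139 152 142]
156 228 [ 0.524 -0.441 -0.   ] [ 0.518 -0.446 -0.002] [139 152 142]
```

View pics/crop2.png

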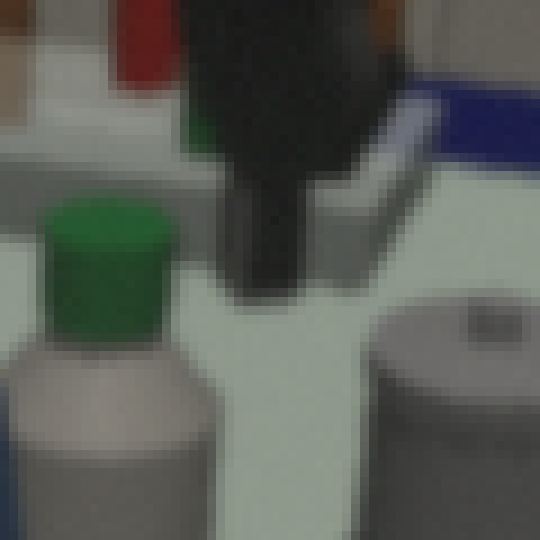

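Run:
```python
from h import *
from workcell import camera, camera_model, readout
np.set_printoptions(precision=4,suppress=True,linewidth=150)
def tip(f,c):
    p,W=pts(f); m=(np.hypot(W[...,0]-c[0],W[...,1]-c[1])<.055)&(W[...,2]>c[2]-.02)&(W[...,2]<c[2]+.12)&(p.max(-1)<75)
    q=W[m]; print(f,c,len(q)); 
    for lo in np.arange(c[2]-.02,c[2]+.1,.01):
        k=q[(q[:,2]>=lo)&(q[:,2]<lo+.01)]
        if len(k)>1: print("  z-tcp %.3f n %d"%(lo-c[2],len(k)),k.min(0)[:2]-c[:2],k.max(0)[:2]-c[:2])
c0=np.array([.1409,-.5054,.1934]); tip("scene0.npz",c0); tip("side0.npz",c0)
s=readout.read_state(); print(s["joint_positions"])
p,d=camera("scene"); np.savez("scene2.npz",p=p,d=d,**camera_model("scene"))
tip("scene2.npz",s["tcp_pos"]); tip("side2.npz",s["tcp_pos"])
z=np.load("wrist2.npz"); cv2.imwrite("pics/wrist2.png",z["p"]); print("wristcam",-z["R"].T@z["t"],z["R"][2])
```

```text
scene0.npz [ 0.1409 -0.5054  0.1934] 183
  z-tcp 0.050 n 14 [-0.0065 -0.0458] [0.0281 0.0502]
  z-tcp 0.060 n 25 [-0.0195 -0.0471] [0.0269 0.0532]
  z-tcp 0.070 n 24 [-0.0196 -0.047 ] [0.0279 0.0537]
  z-tcp 0.080 n 20 [-0.0123 -0.0488] [0.0249 0.0533]
  z-tcp 0.090 n 21 [-0.0148 -0.0482] [0.0297 0.0509]
side0.npz [ 0.1409 -0.5054  0.1934] 328
  z-tcp 0.050 n 47 [-0.022  -0.0493] [0.0245 0.053 ]
  z-tcp 0.060 n 49 [-0.0228 -0.0496] [0.0243 0.0538]
  z-tcp 0.070 n 54 [-0.0222 -0.0516] [0.0242 0.0536]
  z-tcp 0.080 n 48 [-0.0229 -0.0502] [0.0231 0.0531]
  z-tcp 0.090 n 37 [-0.0051 -0.0503] [0.028  0.0548]
[-0.5834  0.2562  1.6146 -0.      1.2708  0.3547]
scene2.npz [ 0.4642 -0.1671  0.1785] 303
  z-tcp 0.040 n 3 [-0.0005  0.0104] [0.0289 0.0435]
  z-tcp 0.050 n 14 [-0.0017 -0.0052] [0.0288 0.0436]
  z-tcp 0.060 n 26 [-0.0039 -0.0041] [0.0329 0.0439]
  z-tcp 0.070 n 18 [-0.0062 -0.0002] [0.0144 0.0201]
  z-tcp 0.080 n 38 [-0.0108 -0.0323] [0.0268 0.0307]
  z-tcp 0.090 n 71 [-0.0237 -0.0314] [0.0323 0.0378]
side2.npz [ 0.4642 -0.1671  0.1785] 447
  z-tcp 0.030 n 9 [-0.0045  0.0009] [0.0299 0.0457]
  z-tcp 0.040 n 42 [-0.0111 -0.0026] [0.0314 0.0454]
  z-tcp 0.050 n 55 [-0.0129  0.0011] [0.0311 0.0454]
  z-tcp 0.060 n 50 [-0.0123  0.0005] [0.0317 0.0451]
  z-tcp 0.070 n 28 [-0.012  -0.0009] [0.0146 0.014 ]
  z-tcp 0.080 n 46 [-0.0264 -0.0188] [0.0283 0.0344]
  z-tcp 0.090 n 64 [-0.0315 -0.0294] [0.0344 0.0402]
wristcam [ 0.5331 -0.117   0.358 ] [-0.2639 -0.1935 -0.9449]
```

View pics/wrist2.png

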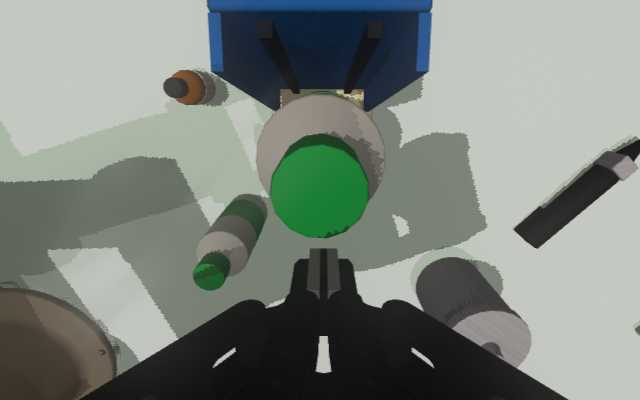

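The wrist view shows the shut fingers at (323,270), laterally centred on the bottle, whose cap is at (320,190). Both cameras put the fingertips about 36 mm above the reported TCP. The heights of the counter and bottle do match, so the reported TCP lies beyond the real tips. I'll measure that offset exactly.

Run:
```python
from h import *
th=np.radians(36.3);d=np.array([np.cos(th),np.sin(th)]);n=np.array([-d[1],d[0]]);o=np.array([.5316,-.117])
for f in("scene2.npz","side2.npz","wrist2.npz"):
    p,W=pts(f); x=(W[...,:2]-o)@d; y=(W[...,:2]-o)@n; z=W[...,2]
    m=(x>-.125)&(x<-.062)&(abs(y)<.045)&(z>.195)&(z<.30)&(p.max(-1)<80)
    print(f,m.sum(),"zmin",np.sort(z[m])[:6].round(4))
    for a in np.arange(.20,.30,.012):
        k=m&(z>=a)&(z<a+.012)
        if k.sum()>2: print("  z %.3f n %d x %.4f..%.4f y %.4f..%.4f"%(a,k.sum(),*np.percentile(x[k],[3,97]),*np.percentile(y[k],[3,97])))
```

```text
scene2.npz 295 zmin [0.2254 0.2293 0.2295 0.2298 0.2304 0.2309]
  z 0.224 n 14 x -0.0849..-0.0699 y -0.0112..0.0122
  z 0.236 n 26 x -0.0820..-0.0657 y -0.0107..0.0126
  z 0.248 n 23 x -0.0791..-0.0676 y -0.0073..0.0154
  z 0.260 n 64 x -0.0922..-0.0653 y -0.0281..0.0282
  z 0.272 n 77 x -0.0912..-0.0658 y -0.0395..0.0368
  z 0.284 n 70 x -0.0921..-0.0635 y -0.0433..0.0435
  z 0.296 n 21 x -0.0795..-0.0649 y -0.0419..0.0409
side2.npz 361 zmin [0.2174 0.218  0.2183 0.219  0.2194 0.2199]
  z 0.212 n 11 x -0.0949..-0.0738 y -0.0033..0.0054
  z 0.224 n 41 x -0.0914..-0.0720 y -0.0056..0.0136
  z 0.236 n 47 x -0.0906..-0.0725 y -0.0075..0.0134
  z 0.248 n 31 x -0.0894..-0.0718 y -0.0069..0.0138
  z 0.260 n 72 x -0.0923..-0.0699 y -0.0313..0.0341
  z 0.272 n 72 x -0.0934..-0.0675 y -0.0402..0.0435
  z 0.284 n 69 x -0.0832..-0.0654 y -0.0430..0.0437
  z 0.296 n 18 x -0.0768..-0.0663 y -0.0432..0.0333
wrist2.npz 29204 zmin [0.2183 0.2186 0.2187 0.2193 0.2194 0.2195]
  z 0.212 n 154 x -0.0766..-0.0718 y -0.0114..0.0099
  z 0.224 n 785 x -0.0768..-0.0718 y -0.0133..0.0117
  z 0.236 n 966 x -0.0767..-0.0717 y -0.0134..0.0119
  z 0.248 n 1276 x -0.0917..-0.0698 y -0.0185..0.0166
  z 0.260 n 5990 x -0.0911..-0.0697 y -0.0344..0.0325
  z 0.272 n 7791 x -0.0918..-0.0662 y -0.0409..0.0399
  z 0.284 n 9592 x -0.0841..-0.0656 y -0.0429..0.0429
  z 0.296 n 2650 x -0.0734..-0.0654 y -0.0436..0.0434
```

The real tips sit about 39 mm above the reported TCP, and the front finger face is 12 mm ahead of it. I'll back off a little and lower by 39 mm.

Call:
{"op": "arm_command", "data": {"moves": [[-0.005,0,0,0],[0,0,0.013,0],[0,0,0.013,0],[0,0,0.013,0],[0,0,0,0]]}}

```text
clock: 3.0
tcp_pos: [0.4593, -0.1697, 0.1381]
eef_rot: [[0.806, 0.591, -0.002], [0.591, -0.806, 0.002], [-0.001, -0.003, -1.0]]
ft_force: [-0.3, -0.3, -0.8]
width: 0.002
grasp_force: 0.0
```

```bash
python3 st.py
python3 - <<'E'
from h import *
from workcell import camera, camera_model
p,d=camera("side"); np.savez("side3.npz",p=p,d=d,**camera_model("side")); cv2.imwrite("pics/side3.png",cv2.resize(p[100:220,300:440],None,fx=4,fy=4,interpolation=0))
E
```

```text
t 3.0 tcp [ 0.4593 -0.1697  0.1381] rest x,y -0.0894510477246371 0.0003227451083595178 z 0.1381459249648442 toolx yaw 36.2493781977877 F along,lat,z -0.3818565410920872 -0.07028920851099318 -0.7666252536819781 w 0.0021051614420730318 tilt [-0.0024  0.0015]
```

View pics/side3.png

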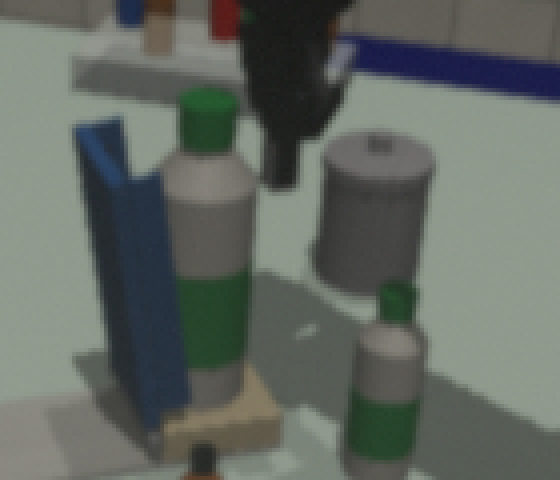

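The fingertips at (280,187) now sit just under the shoulder line at (255,190), about 7 mm off the bottle. Starting the slow push along the arc.

Call:
{"op": "arm_command", "data": {"moves": [[0.003,0,0,0],[0.0025,0,0,0],[0.0015,0,0,0],[0.0015,0,-0.0006,0],[0.0018,0,-0.0006,0],[0.0018,0,-0.0006,0],[0.0018,0,-0.0006,0],[0.0018,0,-0.0006,0],[0.0018,0,-0.0006,0],[0.0018,0,-0.0006,0]]}}

```text
clock: 4.05
tcp_pos: [0.476, -0.1583, 0.1436]
eef_rot: [[0.806, 0.592, -0.0], [0.592, -0.806, 0.0], [-0.0, -0.0, -1.0]]
ft_force: [-1.6, -1.2, 0.6]
width: 0.002
grasp_force: 0.6
```

Call:
{"op": "arm_command", "data": {"moves": [[0.0018,0,-0.0006,0],[0.0018,0,-0.0006,0],[0.0018,0,-0.0006,0],[0.0018,0,-0.0006,0],[0.0019,0,-0.0005,0],[0.0019,0,-0.0005,0],[0.0019,0,-0.0005,0],[0.0019,0,-0.0004,0],[0.0019,0,-0.0004,0],[0.0019,0,-0.0004,0]]}}

```text
clock: 5.05
tcp_pos: [0.4905, -0.1482, 0.1488]
eef_rot: [[0.806, 0.592, -0.001], [0.592, -0.806, -0.002], [-0.002, 0.0, -1.0]]
ft_force: [-3.5, -5.5, 1.4]
width: 0.001
grasp_force: 3.3
```

```bash
cat > look.py <<'E'
import sys
from h import *
from workcell import camera, camera_model
import st; st.rel()
for n in("side","scene"):
    p,d=camera(n); np.savez(f"{n}L.npz",p=p,d=d,**camera_model(n)); 
    if n=="side": P=p
    p,W=pts(f"{n}L.npz"); H,S,V=cv2.split(cv2.cvtColor(p,cv2.COLOR_BGR2HSV))
    th=np.radians(36.3);dd=np.array([np.cos(th),np.sin(th)]);nn=np.array([-dd[1],dd[0]])
    v=W[...,:2]-np.array([.5316,-.117]); L=np.stack([v@dd,v@nn,W[...,2]],-1)
    roi=(abs(L[...,1])<.06)&(L[...,0]>-.1)&(L[...,0]<.25)&(L[...,2]>.02)
    for nm,m in(("green",(H>50)&(H<80)&(S>120)),("blue",(H>100)&(H<130)&(S>60))):
        q=L[m&roi]
        if len(q)>9: r=np.hypot(q[:,0],q[:,2]-.03); k=q[r>np.percentile(r,85)].mean(0); print(n,nm,len(q),"far end",k.round(4),"ang",np.arctan2(k[0],k[2]-.03).round(3),"lo",np.percentile(q,2,0).round(3),"hi",np.percentile(q,98,0).round(3))
if len(sys.argv)>1: cv2.imwrite(sys.argv[1],cv2.resize(P[90:260,240:440],None,fx=3,fy=3,interpolation=0))
E
python3 look.py pics/s4.png
```

```text
t 5.05 tcp [ 0.4905 -0.1482  0.1488] rest x,y -0.05159862361751877 -0.000777464693258404 z 0.14875959181141302 toolx yaw 36.26460532008 F along,lat,z -6.066242483400227 -2.34362154795407 1.410824895889328 w 0.0006798342642225412 tilt [-0.0013 -0.0015]
side green 98 far end [-0.0022  0.0077  0.2497] ang -0.01 lo [-0.029 -0.005  0.11 ] hi [0.02  0.033 0.25 ]
side blue 941 far end [0.0382 0.0105 0.2141] ang 0.205 lo [-0.009 -0.04   0.045] hi [0.047 0.046 0.217]
scene green 90 far end [0.0012 0.0008 0.2502] ang 0.005 lo [-0.042 -0.013  0.217] hi [0.023 0.017 0.251]
scene blue 981 far end [0.0425 0.0023 0.2117] ang 0.23 lo [ 0.006 -0.039  0.041] hi [0.05  0.044 0.216]
```

View pics/s4.png

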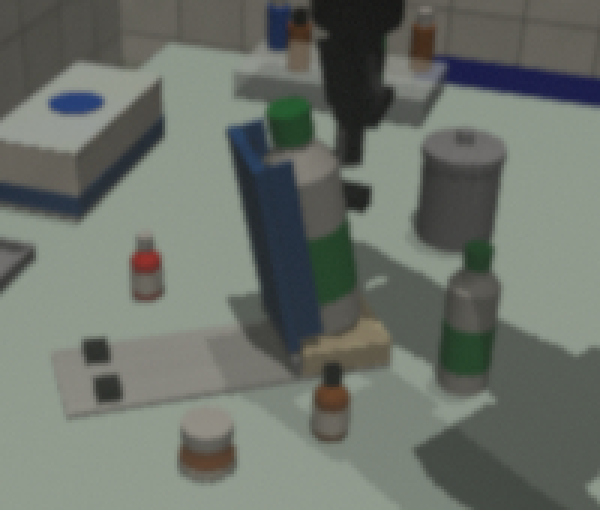

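The bottle now leans on the cradle, pushed steadily at about 6 N, and nothing else has moved. Continuing.

Call:
{"op": "arm_command", "data": {"moves": [[0.0019,0,-0.0004,0],[0.0019,0,-0.0003,0],[0.0019,0,-0.0003,0],[0.0019,0,-0.0003,0],[0.0019,0,-0.0002,0],[0.0019,0,-0.0002,0],[0.0019,0,-0.0002,0],[0.0019,0,-0.0002,0],[0.0019,0,-0.0001,0],[0.0019,0,-0.0001,0]]}}

```text
clock: 6.15
tcp_pos: [0.5061, -0.137, 0.1518]
eef_rot: [[0.806, 0.592, 0.0], [0.592, -0.806, -0.002], [-0.001, 0.002, -1.0]]
ft_force: [-4.7, -3.7, 6.7]
width: -0.001
grasp_force: 4.1
```

Call:
{"op": "arm_command", "data": {"moves": [[0.0019,0,0,0],[0.0019,0,0,0],[0.0019,0,0,0],[0.0019,0,0,0],[0.0019,0,0.0001,0],[0.0019,0,0.0001,0],[0.0019,0,0.0001,0],[0.0019,0,0.0002,0],[0.0019,0,0.0002,0],[0.0019,0,0.0002,0]]}}

```text
clock: 7.15
tcp_pos: [0.522, -0.1256, 0.1516]
eef_rot: [[0.806, 0.592, 0.002], [0.592, -0.806, -0.002], [0.0, 0.003, -1.0]]
ft_force: [-5.1, -2.7, 9.9]
width: -0.002
grasp_force: 4.5
```

```bash
python3 look.py
```

```text
t 7.15 tcp [ 0.522  -0.1256  0.1516] rest x,y -0.01288691842318459 -0.0012515674644057338 z 0.15160120659460902 toolx yaw 36.266013233159285 F along,lat,z -5.679130082983576 0.874408523812352 9.934666298201064 w -0.0020222109685147922 tilt [ 0.0017 -0.002 ]
side green 103 far end [0.0507 0.0078 0.2426] ang 0.234 lo [-0.027 -0.007  0.093] hi [0.069 0.035 0.244]
side blue 833 far end [0.0755 0.0088 0.2062] ang 0.405 lo [-0.003 -0.041  0.044] hi [0.088 0.046 0.205]
scene green 106 far end [ 0.0559 -0.0002  0.2424] ang 0.257 lo [ 0.001 -0.013  0.206] hi [0.075 0.018 0.244]
scene blue 422 far end [0.0878 0.0064 0.1993] ang 0.478 lo [ 0.009 -0.041  0.046] hi [0.093 0.044 0.205]
```

Call:
{"op": "arm_command", "data": {"moves": [[0.0019,0,-0.0002,0],[0.0019,0,-0.0001,0],[0.0019,0,0.0001,0],[0.0019,0,0.0001,0],[0.0019,0,0.0002,0],[0.0019,0,0.0002,0],[0.0019,0,0.0003,0],[0.0019,0,0.0003,0],[0.0019,0,0.0003,0],[0.0019,0,0.0004,0]]}}

```text
clock: 8.25
tcp_pos: [0.5375, -0.1142, 0.15]
eef_rot: [[0.806, 0.592, 0.002], [0.592, -0.806, -0.002], [0.001, 0.003, -1.0]]
ft_force: [-3.0, -1.5, 9.9]
width: 0.002
grasp_force: 4.1
```

Call:
{"op": "arm_command", "data": {"moves": [[0.0019,0,0.0004,0],[0.0019,0,0.0004,0],[0.0019,0,0.0005,0],[0.0019,0,0.0005,0],[0.0018,0,0.0005,0],[0.0018,0,0.0005,0],[0.0018,0,0.0006,0],[0.0018,0,0.0006,0],[0.0018,0,0.0006,0],[0.0018,0,0.0006,0]]}}

```text
clock: 9.25
tcp_pos: [0.5526, -0.1031, 0.1449]
eef_rot: [[0.806, 0.592, 0.003], [0.592, -0.806, -0.001], [0.002, 0.003, -1.0]]
ft_force: [-1.2, -0.5, 11.0]
width: -0.0
grasp_force: 4.1
```

```bash
python3 look.py pics/s5.png
```

```text
t 9.25 tcp [ 0.5526 -0.1031  0.1449] rest x,y 0.025135639851772407 -0.0012411800667671178 z 0.14490850863553856 toolx yaw 36.26888167060798 F along,lat,z -1.277192990981071 0.3388251472144769 10.952707421756118 w -0.0003162637970254557 tilt [ 0.003  -0.0013]
side green 188 far end [0.102  0.0062 0.222 ] ang 0.488 lo [-0.004 -0.004  0.097] hi [0.114 0.036 0.225]
side blue 825 far end [0.1187 0.0145 0.1754] ang 0.684 lo [ 0.004 -0.039  0.041] hi [0.125 0.046 0.179]
scene green 113 far end [ 0.105  -0.0006  0.2239] ang 0.496 lo [ 0.094 -0.013  0.204] hi [0.12  0.019 0.228]
scene blue 286 far end [0.1262 0.0051 0.1741] ang 0.719 lo [ 0.013 -0.042  0.05 ] hi [0.13  0.045 0.184]
```

View pics/s5.png

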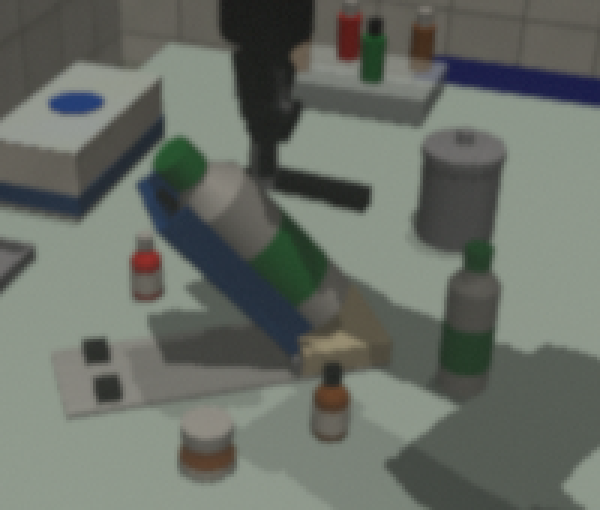

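Good so far. The cradle is at about 0.7 rad and the bottle nests straight in it without having slid. The contact force drags too much toward the foot, so I'll re-plan the rest as a no-slip arc from the measured contact.

Run:
```python
import numpy as np
th=np.r_[np.arange(.69,1.5,.11),1.5,1.571]; s=.142+.003*np.clip((th-.69)/.4,0,1)
x=s*np.sin(th)-.0695*np.cos(th)-.012; z=.03+s*np.cos(th)+.0695*np.sin(th)-.039
for a in zip(th,x,z,np.r_[np.diff(x),0]*100,-np.r_[np.diff(z),0]*100): print("%.3f x %.4f z %.4f  per row mm: %.2f %.2f"%a)
```

```text
0.690 x 0.0248 z 0.1448  per row mm: 1.72 0.44
0.800 x 0.0420 z 0.1404  per row mm: 1.67 0.63
0.910 x 0.0588 z 0.1340  per row mm: 1.60 0.82
1.020 x 0.0747 z 0.1258  per row mm: 1.48 1.01
1.130 x 0.0895 z 0.1157  per row mm: 1.31 1.19
1.240 x 0.1026 z 0.1038  per row mm: 1.17 1.33
1.350 x 0.1143 z 0.0906  per row mm: 1.02 1.45
1.460 x 0.1244 z 0.0761  per row mm: 0.33 0.55
1.500 x 0.1277 z 0.0706  per row mm: 0.53 1.01
1.571 x 0.1330 z 0.0605  per row mm: 0.00 -0.00
```

Call:
{"op": "arm_command", "data": {"moves": [[0.0019,0,0.0001,0],[0.0018,0,0.0003,0],[0.0017,0,0.0004,0],[0.0017,0,0.0004,0],[0.0017,0,0.0005,0],[0.0017,0,0.0005,0],[0.0017,0,0.0005,0],[0.0017,0,0.0005,0],[0.0017,0,0.0006,0],[0.0017,0,0.0006,0]]}}

```text
clock: 10.35
tcp_pos: [0.5662, -0.0929, 0.1398]
eef_rot: [[0.806, 0.592, 0.002], [0.592, -0.806, -0.001], [0.001, 0.002, -1.0]]
ft_force: [-1.4, -1.7, 7.3]
width: 0.001
grasp_force: 2.9
```

Call:
{"op": "arm_command", "data": {"moves": [[0.0017,0,0.0006,0],[0.0017,0,0.0006,0],[0.0017,0,0.0006,0],[0.0017,0,0.0006,0],[0.0017,0,0.0007,0],[0.0016,0,0.0007,0],[0.0016,0,0.0007,0],[0.0016,0,0.0007,0],[0.0016,0,0.0007,0],[0.0016,0,0.0007,0]]}}

```text
clock: 11.35
tcp_pos: [0.5795, -0.0831, 0.133]
eef_rot: [[0.806, 0.592, 0.002], [0.592, -0.806, -0.001], [0.001, 0.002, -1.0]]
ft_force: [-1.3, -0.5, 5.0]
width: 0.003
grasp_force: 2.5
```

Call:
{"op": "arm_command", "data": {"moves": [[0.0016,0,0.0008,0],[0.0016,0,0.0008,0],[0.0016,0,0.0008,0],[0.0016,0,0.0008,0],[0.0016,0,0.0008,0],[0.0016,0,0.0009,0],[0.0016,0,0.0009,0],[0.0015,0,0.0009,0],[0.0015,0,0.0009,0],[0.0015,0,0.0009,0]]}}

```text
clock: 12.35
tcp_pos: [0.5922, -0.0737, 0.1243]
eef_rot: [[0.806, 0.592, 0.001], [0.592, -0.806, -0.001], [0.001, 0.001, -1.0]]
ft_force: [0.3, -0.8, 5.3]
width: -0.003
grasp_force: 2.4
```

```bash
python3 look.py
```

```text
t 12.35 tcp [ 0.5922 -0.0737  0.1243] rest x,y 0.07445848880968063 -0.000924479592789513 z 0.12428235088340261 toolx yaw 36.267759840765336 F along,lat,z -0.25665755692203984 -0.862894008981499 5.267282246866397 w -0.0029213604213464642 tilt [ 0.0015 -0.0005]
side green 148 far end [0.1595 0.0062 0.1779] ang 0.823 lo [ 0.04  -0.     0.101] hi [0.164 0.036 0.183]
side blue 814 far end [0.1576 0.0209 0.1286] ang 1.012 lo [ 0.008 -0.015  0.035] hi [0.164 0.046 0.138]
scene green 137 far end [0.1633 0.0005 0.1783] ang 0.834 lo [ 0.046 -0.015  0.112] hi [0.173 0.033 0.185]
scene blue 338 far end [0.1659 0.0025 0.1269] ang 1.042 lo [ 0.015 -0.041  0.046] hi [0.169 0.045 0.141]
```

Call:
{"op": "arm_command", "data": {"moves": [[0.0015,0,0.0009,0],[0.0015,0,0.0009,0],[0.0015,0,0.001,0],[0.0015,0,0.001,0],[0.0015,0,0.001,0],[0.0015,0,0.001,0],[0.0014,0,0.001,0],[0.0014,0,0.0011,0],[0.0014,0,0.0011,0],[0.0014,0,0.0011,0]]}}

```text
clock: 13.45
tcp_pos: [0.6037, -0.0649, 0.1138]
eef_rot: [[0.806, 0.592, 0.001], [0.592, -0.806, -0.0], [0.001, 0.001, -1.0]]
ft_force: [2.4, -2.6, 5.2]
width: -0.002
grasp_force: 2.3
```

Call:
{"op": "arm_command", "data": {"moves": [[0.0014,0,0.0011,0],[0.0014,0,0.0011,0],[0.0013,0,0.0011,0],[0.0013,0,0.0012,0],[0.0013,0,0.0012,0],[0.0013,0,0.0012,0],[0.0013,0,0.0012,0],[0.0013,0,0.0013,0],[0.0012,0,0.0013,0],[0.0012,0,0.0013,0]]}}

```text
clock: 14.45
tcp_pos: [0.6144, -0.0571, 0.1019]
eef_rot: [[0.806, 0.592, 0.001], [0.592, -0.806, 0.0], [0.001, 0.001, -1.0]]
ft_force: [2.6, -0.9, 6.0]
width: 0.0
grasp_force: 2.4
```

Call:
{"op": "arm_command", "data": {"moves": [[0.0012,0,0.0013,0],[0.0012,0,0.0013,0],[0.0012,0,0.0013,0],[0.0012,0,0.0013,0],[0.0012,0,0.0013,0],[0.0012,0,0.0013,0],[0.0011,0,0.0014,0],[0.0011,0,0.0014,0],[0.0011,0,0.0014,0],[0.0011,0,0.0014,0]]}}

```text
clock: 15.45
tcp_pos: [0.6237, -0.0501, 0.0884]
eef_rot: [[0.806, 0.592, 0.001], [0.592, -0.806, 0.0], [0.001, 0.001, -1.0]]
ft_force: [3.3, -0.5, 4.7]
width: -0.0
grasp_force: 2.3
```

```bash
python3 look.py
```

```text
t 15.45 tcp [ 0.6237 -0.0501  0.0884] rest x,y 0.11386084031579731 -0.0005698274544780486 z 0.08842799638445362 toolx yaw 36.27576466058685 F along,lat,z 2.358491933686567 -2.3189519163118297 4.732227823413906 w -0.0004470934370513604 tilt [0.0013 0.0003]
side green 89 far end [0.1962 0.0107 0.1205] ang 1.139 lo [0.081 0.004 0.087] hi [0.198 0.036 0.124]
side blue 775 far end [0.1782 0.0291 0.0704] ang 1.348 lo [ 0.012 -0.003  0.028] hi [0.184 0.046 0.084]
scene green 93 far end [0.2016 0.002  0.1191] ang 1.155 lo [ 0.046 -0.012  0.09 ] hi [0.205 0.032 0.124]
scene blue 354 far end [0.1874 0.0046 0.0679] ang 1.371 lo [ 0.022 -0.041  0.035] hi [0.19  0.045 0.086]
```

Call:
{"op": "arm_command", "data": {"moves": [[0.001,0,0.0013,0],[0.001,0,0.0013,0],[0.0009,0,0.0013,0],[0.0009,0,0.0013,0],[0.0009,0,0.0013,0],[0.0009,0,0.0013,0],[0.0008,0,0.0013,0],[0.0008,0,0.0012,0],[0.0007,0,0.0012,0],[0.0007,0,0.0011,0]]}}

```text
clock: 16.55
tcp_pos: [0.6303, -0.0451, 0.0757]
eef_rot: [[0.806, 0.592, 0.0], [0.592, -0.806, 0.0], [0.0, -0.0, -1.0]]
ft_force: [3.0, 1.4, 4.5]
width: -0.001
grasp_force: 2.1
```

Call:
{"op": "arm_command", "data": {"moves": [[0.0006,0,0.001,0],[0.0005,0,0.0009,0],[0.0005,0,0.0008,0],[0.0004,0,0.0008,0],[0.0004,0,0.0008,0],[0.0004,0,0.0008,0],[0.0004,0,0.0008,0],[0.0003,0,0.0007,0],[0.0003,0,0.0007,0],[0.0003,0,0.0007,0]]}}

```text
clock: 17.55
tcp_pos: [0.6334, -0.0428, 0.0676]
eef_rot: [[0.806, 0.592, -0.0], [0.592, -0.806, 0.0], [-0.0, -0.0, -1.0]]
ft_force: [2.8, 1.6, 5.2]
width: -0.002
grasp_force: 2.3
```

```bash
python3 look.py
```

```text
t 17.55 tcp [ 0.6334 -0.0428  0.0676] rest x,y 0.1260043117994762 -0.00047452200649676196 z 0.06763166475249507 toolx yaw 36.27456413613331 F along,lat,z 3.2221457468694257 -0.3317997181623921 5.177099959973041 w -0.0018653434483544193 tilt [-0.  0.]
side green 80 far end [0.2072 0.0114 0.0886] ang 1.295 lo [0.092 0.004 0.077] hi [0.209 0.032 0.093]
side blue 762 far end [0.1799 0.0282 0.0537] ang 1.44 lo [ 0.014 -0.001  0.023] hi [0.187 0.046 0.059]
scene green 81 far end [0.2104 0.0033 0.0892] ang 1.297 lo [ 0.078 -0.012  0.074] hi [0.212 0.032 0.096]
scene blue 347 far end [0.19   0.01   0.0399] ang 1.519 lo [ 0.022 -0.042  0.028] hi [0.192 0.045 0.058]
```

Call:
{"op": "arm_command", "data": {"moves": [[0.0002,0,0.0006,0],[0.0002,0,0.0005,0],[0.0002,0,0.0005,0],[0.0001,0,0.0005,0],[0.0001,0,0.0005,0],[0.0001,0,0.0004,0],[0,0,0.0004,0],[0,0,0.0004,0],[0,0,0.0004,0],[0,0,0.0004,0]]}}

```text
clock: 18.65
tcp_pos: [0.6342, -0.0423, 0.0631]
eef_rot: [[0.806, 0.592, 0.0], [0.592, -0.806, 0.0], [0.0, 0.0, -1.0]]
ft_force: [2.1, 2.9, 4.1]
width: -0.002
grasp_force: 2.4
```

Call:
{"op": "arm_command", "data": {"moves": [[0,0,0.0003,0],[0,0,0.0003,0],[0,0,0.0003,0],[0,0,0.0003,0],[0,0,0.0003,0],[0,0,0,0]]}}

```text
clock: 19.25
tcp_pos: [0.6345, -0.0424, 0.0628]
eef_rot: [[0.806, 0.592, 0.001], [0.592, -0.806, -0.0], [0.001, 0.001, -1.0]]
ft_force: [-0.3, 3.7, 12.4]
width: 0.002
grasp_force: 5.9
```

```bash
python3 look.py
```

```text
t 19.25 tcp [ 0.6345 -0.0424  0.0628] rest x,y 0.12708772176542965 -0.0007316892097768102 z 0.06276821891639206 toolx yaw 36.27822436108981 F along,lat,z 1.9840519129085386 3.1668637543048694 12.385922933932243 w 0.002163625825640889 tilt [ 0.0012 -0.0003]
side green 82 far end [0.2082 0.0098 0.0799] ang 1.336 lo [0.093 0.003 0.07 ] hi [0.21  0.036 0.085]
side blue 749 far end [0.1795 0.0278 0.0541] ang 1.437 lo [ 0.012 -0.002  0.021] hi [0.187 0.046 0.054]
scene green 87 far end [0.2119 0.0029 0.082 ] ang 1.33 lo [ 0.059 -0.013  0.066] hi [0.214 0.032 0.1  ]
scene blue 341 far end [0.1902 0.0118 0.0336] ang 1.552 lo [ 0.019 -0.042  0.024] hi [0.193 0.044 0.054]
```

Call:
{"op": "arm_command", "data": {"moves": [[0,0,0.0003,0],[0,0,0.0003,0],[0,0,0.0003,0],[0,0,0.0003,0],[0,0,0,0]]}}

```text
clock: 19.85
tcp_pos: [0.6346, -0.0423, 0.0626]
eef_rot: [[0.806, 0.592, 0.002], [0.592, -0.806, -0.001], [0.001, 0.002, -1.0]]
ft_force: [-2.0, 3.9, 18.9]
width: -0.002
grasp_force: 9.1
```

```bash
python3 look.py pics/s6.png
python3 - <<'E'
from h import *
p,W=pts("sideL.npz"); th=np.radians(36.3);d=np.array([np.cos(th),np.sin(th)]);n=np.array([-d[1],d[0]]);v=W[...,:2]-np.array([.5316,-.117]);x=v@d;y=v@n
H,S,V=cv2.split(cv2.cvtColor(p,cv2.COLOR_BGR2HSV)); m=(H>100)&(H<130)&(S>60)&(y>.030)&(y<.06)&(W[...,2]>.02)&(W[...,2]<.08)
for a in np.arange(.01,.2,.03):
    k=m&(x>a)&(x<a+.03)
    if k.sum()>3: print("cheek x %.2f top z %.4f low %.4f"%(a,np.percentile(W[k][:,2],96),np.percentile(W[k][:,2],5)))
E
```

```text
t 19.85 tcp [ 0.6346 -0.0423  0.0626] rest x,y 0.1272425989289885 -0.0008392135717321182 z 0.06256725305203459 toolx yaw 36.284809887634104 F along,lat,z 0.7544763846730552 4.327059005780919 18.94355641180288 w -0.0023755018557829184 tilt [ 0.002  -0.0006]
side green 82 far end [0.2081 0.0094 0.0805] ang 1.333 lo [0.066 0.004 0.069] hi [0.21  0.035 0.096]
side blue 746 far end [0.1796 0.0276 0.0522] ang 1.448 lo [ 0.012 -0.002  0.021] hi [0.187 0.046 0.054]
scene green 90 far end [0.2115 0.0023 0.0815] ang 1.332 lo [ 0.048 -0.013  0.066] hi [0.214 0.034 0.099]
scene blue 341 far end [0.1894 0.0127 0.0337] ang 1.551 lo [ 0.02  -0.041  0.024] hi [0.192 0.044 0.055]
cheek x 0.01 top z 0.0514 low 0.0230
cheek x 0.04 top z 0.0517 low 0.0220
cheek x 0.07 top z 0.0525 low 0.0218
cheek x 0.10 top z 0.0530 low 0.0216
cheek x 0.13 top z 0.0526 low 0.0221
cheek x 0.16 top z 0.0529 low 0.0219
```

View pics/s6.png

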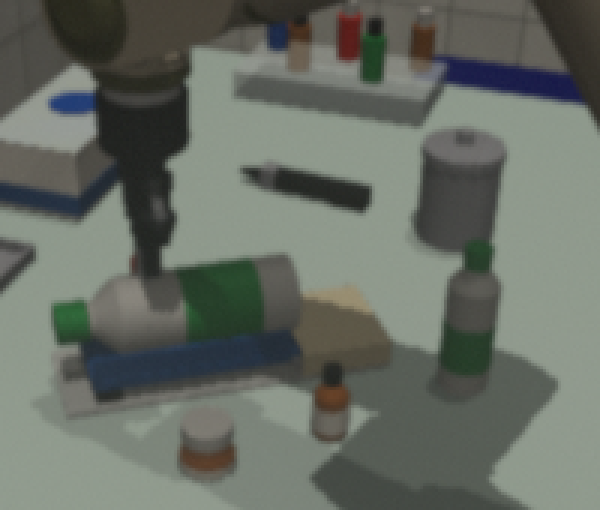

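The cradle is level: its cheek tops are at 52 mm along their whole length. It is hard on the stops with the bottle lying in it. Releasing straight up, gently at first.

Call:
{"op": "arm_command", "data": {"moves": [[0,0,-0.0005,0],[0,0,-0.0005,0],[0,0,-0.0005,0],[0,0,-0.001,0],[0,0,-0.002,0],[0,0,-0.006,0],[0,0,-0.012,0],[0,0,-0.02,0],[0,0,-0.025,0],[0,0,-0.03,0]]}}

```text
clock: 20.95
tcp_pos: [0.6335, -0.0423, 0.1589]
eef_rot: [[0.806, 0.592, -0.002], [0.592, -0.806, 0.0], [-0.001, -0.001, -1.0]]
ft_force: [0.0, -0.5, -0.7]
width: -0.001
grasp_force: 0.0
```

Call:
{"op": "arm_command", "data": {"moves": [[0,0,-0.03,0],[0,0,-0.025,0],[0,0,-0.02,0],[0,0,-0.01,0],[0,0,0,0],[0,0,0,0],[0,0,0,0]]}}

```text
clock: 21.65
tcp_pos: [0.6337, -0.0423, 0.2416]
eef_rot: [[0.806, 0.592, -0.002], [0.592, -0.806, 0.001], [-0.002, -0.002, -1.0]]
ft_force: [-0.3, -0.1, 0.2]
width: -0.003
grasp_force: 0.0
```

```bash
python3 look.py pics/s7.png
python3 - <<'E'
from h import *
p,W=pts("sideL.npz"); th=np.radians(36.3);d=np.array([np.cos(th),np.sin(th)]);n=np.array([-d[1],d[0]]);v=W[...,:2]-np.array([.5316,-.117]);x=v@d;y=v@n
H,S,V=cv2.split(cv2.cvtColor(p,cv2.COLOR_BGR2HSV)); m=(H>100)&(H<130)&(S>60)&(y>.030)&(y<.06)&(W[...,2]>.02)&(W[...,2]<.08)
for a in np.arange(.01,.2,.05):
    k=m&(x>a)&(x<a+.05); print("cheek x %.2f top z %.4f"%(a,np.percentile(W[k][:,2],96)))
E
```

```text
t 21.65 tcp [ 0.6337 -0.0423  0.2416] rest x,y 0.12655531697257338 -0.0002188404286882703 z 0.24156450277214228 toolx yaw 36.271462798956506 F along,lat,z -0.33593284146323443 0.0629689906391745 0.1548066147591513 w -0.0032063667519457418 tilt [-0.0023  0.0006]
side green 400 far end [0.1998 0.0118 0.079 ] ang 1.33 lo [0.038 0.003 0.071] hi [0.207 0.036 0.101]
side blue 748 far end [0.18   0.0314 0.036 ] ang 1.537 lo [0.011 0.001 0.022] hi [0.187 0.046 0.053]
scene green 270 far end [0.207  0.0033 0.0804] ang 1.332 lo [ 0.036 -0.013  0.073] hi [0.213 0.033 0.102]
scene blue 350 far end [0.1868 0.0085 0.0527] ang 1.45 lo [ 0.018 -0.042  0.024] hi [0.191 0.044 0.055]
cheek x 0.01 top z 0.0527
cheek x 0.06 top z 0.0524
cheek x 0.11 top z 0.0529
cheek x 0.16 top z 0.0532
```

View pics/s7.png

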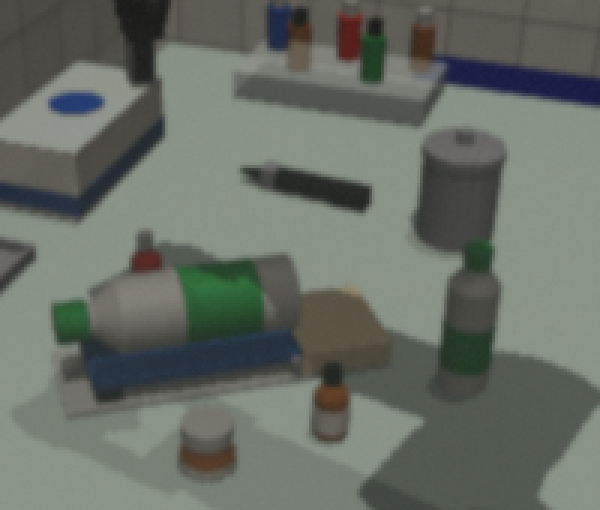

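The bottle lies in the level cradle, the bystanders are where they were, and the gripper is well clear above.

```bash
python3 -c "from workcell import order; print(order.close_job())"
```

```text
the job is handed in; nothing more can be done
None
```

The bottle is on its side in the cradle, which sits level on its stops; the camera shows nothing else moved, the gripper is clear above, and the job was handed in at about 22 s.

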